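Turn the microscope lamp up four clicks and switch it on

TASK

Bring up the microscope lamp: with a fingertip, gently push the peg of the big round dial on top of the lamp unit clockwise (seen from above) by exactly four clicks from its lowest stop, never going past the fourth, and then press the lamp's push button fully down and let it come back up. Grasp and lift nothing - the dial must not be pulled up - and leave the control unit's small knob and everything else on the bench as they are.

Things in the scene. Friction and masses are not known exactly. Their poses are not given: they have to be found in the camera images.
- lamp: the lamp unit, a white metal box fixed to the bench, 150 (x) x 220 (y) x 70 mm high; origin at the centre of its underside, z up, front (black slots) towards -x, steel light outlet on +x. On its top: the big dial, centred at (0, +45) mm in its own x, y, and the push button at (-10, -72) mm. It stands left or right of the middle, turned up to 0.5 rad.
- dial_center (a point): centre of the dial's upper face, on its vertical turning axis, 84 mm above the bench. The dial is a flat black disc 88 mm across and 12 mm thick; nine white ticks on the box around it mark the stops
- dial_peg (a point): centre of the top of the dial's finger peg: an upright round steel peg 10 mm thick, standing 20 mm above the disc's upper face, 34 mm from the turning axis; it turns with the dial. Nothing else stands on the disc but a flat hub cap 3 mm high, 20 mm wide
- dial (a joint): angle of the lamp's dial, rad: about 0 at the start, its lowest stop (it cannot go lower), growing clockwise seen from above. Click stops every 0.524 rad (30 deg), nine in all; the fourth from the start is at 2.094. A push of 2 to 6 N on the peg passes a click: about halfway between stops the dial jumps ahead by itself into the next one and rests there, free of the finger.
- dial_pull (a joint): how far the dial has been pulled up off its seat, m; 0 at rest, spring-held down with about 6 N, at most 0.012
- lamp_button (a joint): travel of the lamp's push button, m: 0 up, 0.006 fully down; sprung, fully down at 5 N
- lamp_button_top (a point): centre of the top of the lamp's push button, a round white plunger 26 mm across that goes straight down, in a grey housing on the lamp unit
- camera_box: the control unit (not to be touched), a similar white box 150 x 200 x 58 mm high, fixed; origin at the centre of its underside. It carries a dark display and one small black bar knob
- camera_knob (a joint): angle of the control unit's small knob, rad; to be left as it is
- objective: bystander: bare steel microscope objective, a stubby cylinder 28 mm wide, 48 mm high, standing on top of the lamp unit near its far right corner; origin at the centre of its underside
- slide_box: bystander: closed grey and black slide box 95 x 60 x 34 mm, lying between the two units; origin at the centre of its underside
- flask: bystander: steel drinking flask with a black lid, 74 mm wide, 166 mm high; origin at the centre of its underside
- jar: bystander: amber specimen jar with a black cap, 50 mm wide, 60 mm high; origin at the centre of its underside
- dish: bystander: flat glass culture dish with lid, 94 mm wide, 18 mm high; origin at the centre of its underside
- screwdriver: bystander: small black-handled screwdriver, 150 mm long, 26 mm thick; origin under its middle
- beaker: bystander: small glass beaker, 70 mm wide, 85 mm high; origin at the centre of its underside

How it is judged:
By the outcome, as a careful person would: the job done as asked, in the order asked, and still so for the second after the job is handed in, with the robot touching nothing.
It also fails if it takes over 48 s, if anything falls off the work surface, if the arm or the gripper's body presses on something with over 40 N, if the wrist force passes 120 N, or if a joint passes its speed limit or range.

ROBOT

A 6-joint arm with a two-finger parallel gripper is mounted at the origin on the work surface. World frame = base frame: x ahead of the robot, y to its left, z up, the work surface at z = 0. Lengths are in m, angles in rad, forces in N, time in s.
With the tool pointing down it reaches from about 0.425 to 0.95 m from the base axis. Payload 3.5 kg.
Tool frame: the origin (TCP) lies midway between the tips of the shut fingers; the grasp point (between the pads) lies 19 mm behind it; z points along the fingers, y is the line along which they close (so a half turn about z gives the same grasp; the last joint's range is limited). The gripper opens to 85 mm and grips with 20 to 120 N. Pads are 22 mm wide; open, the fingers measure 114 mm over their backs; the gripper's body (76 mm by 85 mm) begins 54 mm behind the grasp point. The pads swing forward as they close: fully open they stand 13 mm farther back than shut.
Start: joints at [-1.303, 0.286, 1.577, -0, 1.279, -0.15], TCP at [0.274, -0.617, 0.231] pointing down, gripper open.
Joint ranges: [-2.77, 2.77], [-0.9, 2.22], [0.21, 2.48], [-1.53, 4.67], [0.24, 2.81], [-2.84, 2.84]. Speed limits (rad/s): [2.79, 2.79, 3.14, 3.14, 3.14, 3.14].

INTERFACE

Orientations are given as a unit quaternion [x, y, z, w].
In Python, from plant import * gives the robot as it stands.
- The arm moves only by the tool move_arm, never from a script. Its argument "moves" is a list of rows, each a list of 3 entries, a list of its own where there are three numbers: the opening, from 0 (shut) to 1 (fully open), then the shift along the tool's x, y, z in m, then the turn, a rotation vector about the tool's x, y, z in rad. A call has exactly 10 rows; each row shifts and turns the commanded pose from where the row before left it, along the tool's axes as they then stand; what a row does not reach is not made up. A row lasts 1/12 s, in which the tool goes at most 41.7 mm and 7.16 degrees, less where a joint would pass 70% of its speed; a pose out of reach is approached as far as the arm can. A call is refused whole if a number of a shift passes 0.0417 or a number of a turn 0.125, either way. A call with a gripper value outside its range is refused whole. The fingers move at their own pace and stop on an object; "grip_force" is the grip in N (left out, the last holds). Time passes only in rows, so rows that do not move let the fingers close, or fill a call up. It gives the time, the measured TCP pose, the force, the opening and the grip force at its end, in the units of the state.
- get_state(): the state, without advancing time (a new reading comes with each control period).
- read_camera(name): name is "side" or "top" or "wrist"; returns the picture (400x640x3 uint8, red, green, blue); there is no depth.
- camera_params(name): a dict with "fx", "fy", "cx", "cy" (pixels), "rvec" (rotation vector, rad) and "tvec" (3), from world to camera coordinates, as OpenCV has them; the wrist camera has in their place "tool_from_camera" (4x4, takes a point from camera to tool coordinates, whose origin is the TCP and whose axes are the flange's). Camera axes: x right, y down, z forward; pixel columns grow to the right and rows downward; lengths in m; the calibration is good to about 2 mm. A picture is of the moment at which its call begins: read the wrist's pose just before it. camera_params takes no time and is no camera call.
- sign_off(): hands the job in; it is judged then, once.
The state is a dict: "time": time; "qpos": joint angles; "dq": joint speeds; "joint_efforts": joint torques, N m; "eef_pos": TCP position; "tcp_rot": TCP orientation; "contact_force": force on the tool from outside, world axes, zero at the start; "wrist_torque": the same for the moment, N m; "opening": opening from 0.0 (shut) to 1.0 (fully open); "finger_force": force on a finger pad.
Only numpy, scipy, OpenCV 4.12 (cv2) and the standard library are available. Lean on these libraries where they do the work, as an engineer would, in place of code of your own. Each camera call takes 0.05 s, during which the arm holds its last target. There are 200 camera calls.

## Working session

There is one attempt and no reset: what is moved stays moved. The work goes in short steps, Python scripts to look and compute and a tool call to move; the robot and the scene stay as the last step left them, time stands still between calls to the robot, and variables do not carry over. Pictures are saved under pics/ and viewed, at most 10 in all, crops included, and the job is handed in when it is done.

Besides the shell and the picture viewer there is one more tool, called after "Request:" as name(argument=value, ...), one argument or row to a line, values as JSON. move_arm: Moves the arm, as the interface text tells. Its arguments: {"type":"object","properties":{"moves":{"type":"array"},"grip_force":{"type":"number"}},"required":["moves"]}

```bash
mkdir -p pics
cat > h.py <<'E'
from plant import *
import numpy as np, cv2
from scipy.spatial.transform import Rotation as R
def ray(name,u,v,st=None):
    p=camera_params(name); d=np.array([(u-p["cx"])/p["fx"],(v-p["cy"])/p["fy"],1.])
    if name=="wrist":
        T=np.array(p["tool_from_camera"]); q=R.from_quat(st["tcp_rot"]).as_matrix()
        o=q@T[:3,3]+st["eef_pos"]; return o,q@T[:3,:3]@d
    M=cv2.Rodrigues(np.array(p["rvec"],float))[0]; return -M.T@np.array(p["tvec"]),M.T@d
def onz(name,u,v,z,st=None):
    o,d=ray(name,u,v,st); return o+d*(z-o[2])/d[2]
def proj(name,P):
    p=camera_params(name); K=np.array([[p["fx"],0,p["cx"]],[0,p["fy"],p["cy"]],[0,0,1.]])
    return cv2.projectPoints(np.array(P,float).reshape(-1,1,3),np.array(p["rvec"],float),np.array(p["tvec"],float),K,None)[0].reshape(-1,2)
def shot(name,f):
    st=get_state(); im=read_camera(name); cv2.imwrite("pics/"+f,im[:,:,::-1]); return st,im
E
python3 - <<'E'
from h import *
shot("top","t0.png");shot("side","s0.png")
s=get_state();print(s);print(camera_params("wrist"))
for n in("top","side"):print(ray(n,320,200))
E
```

```text
{'time': 0.1, 'qpos': array([-1.30300350e+00,  2.87137206e-01,  1.57803900e+00, -1.32321556e-06,
        1.27859034e+00, -1.49988408e-01]), 'dq': array([-0.00064871,  0.00046642, -0.00334794,  0.00115992,  0.00011896,
        0.00036526]), 'joint_efforts': array([ 8.69451433e-04, -4.07295477e+01, -2.93700153e+01, -1.47798628e-04,
        3.40003891e-03,  6.71796997e-06]), 'eef_pos': array([ 0.27374483, -0.61634892,  0.23004085]), 'tcp_rot': array([ 9.78260957e-01,  2.07374827e-01, -6.46187947e-05, -1.08502422e-03]), 'contact_force': array([ 0.44063838,  1.10982967, -0.01963581]), 'wrist_torque': array([ 0.02411399,  0.0154434 , -0.00386585]), 'finger_force': 0.0, 'opening': 0.9975836020630908}
{'fx': 290.6802104615061, 'fy': 290.6802104615061, 'cx': 319.72588100014906, 'cy': 199.87163209152018, 'tool_from_camera': array([[ 1.10492361e-03, -9.55619288e-01, -2.94602370e-01,
         7.51236251e-02],
       [ 9.99999343e-01,  1.14598088e-03,  3.32701164e-05,
         1.16651865e-03],
       [ 3.05815117e-04, -2.94602213e-01,  9.55619926e-01,
        -1.42656191e-01],
       [ 0.00000000e+00,  0.00000000e+00,  0.00000000e+00,
         1.00000000e+00]])}
(array([ 0.52145846, -0.01594562,  1.61137418]), array([ 0.04313677,  0.01477222, -0.99897021]))
(array([-0.11145185,  0.80514317,  1.02134831]), array([ 0.49629781, -0.57603958, -0.64961079]))
```

View pics/t0.png

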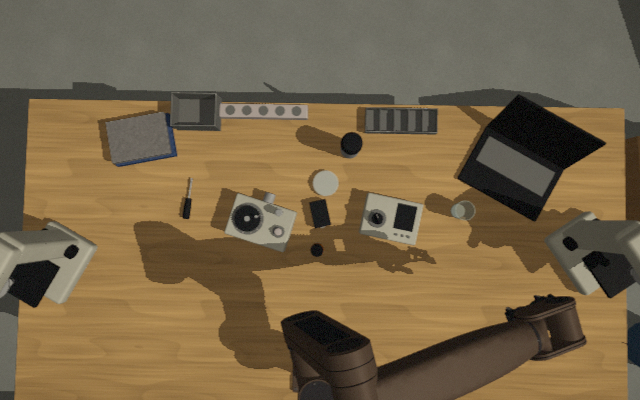

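View pics/s0.png

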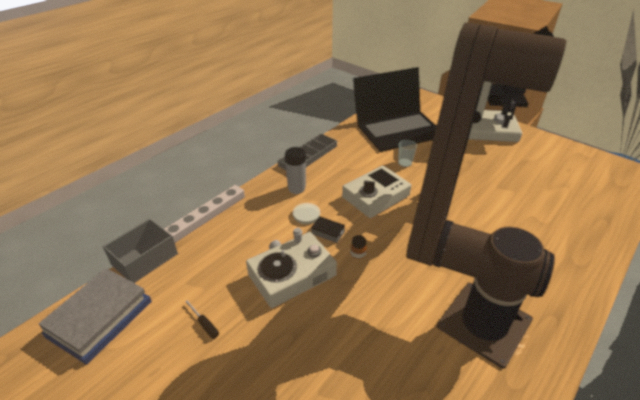

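The lamp is left of the middle: top view about (260,221), with the dial at (247,219), the button near (278,231) and the objective near (272,206). In the side view the dial is at (277,265). I'll enlarge both.

Run:
```python
import cv2,numpy as np
a=cv2.imread("pics/t0.png")[180:260,215:305];b=cv2.imread("pics/s0.png")[222:312,238:348]
a=cv2.resize(a,(450,400),interpolation=cv2.INTER_CUBIC);b=cv2.resize(b,(330,270),interpolation=cv2.INTER_CUBIC)
o=np.zeros((400,780,3),np.uint8);o[:,:450]=a;o[:270,450:]=b;cv2.imwrite("pics/c0.png",o)
```

```text
(no output)
```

View pics/c0.png

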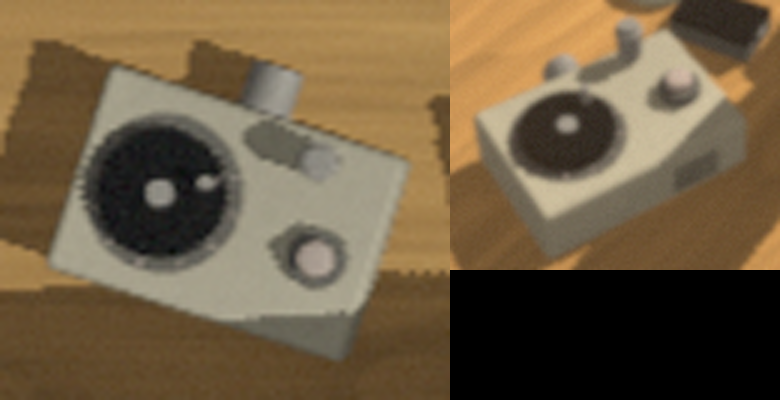

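Run:
```python
from h import *
im=cv2.imread("pics/t0.png")
f=lambda x,y,z:onz("top",215+x/5,180+y/5,z)
# dial disc by mask
g=im.max(2);m=((g<45)).astype(np.uint8);m[:,:228]=0;m[:,268:]=0;m[:198]=0;m[240:]=0
c=max(cv2.findContours(m,0,1)[0],key=cv2.contourArea);e=cv2.fitEllipse(cv2.convexHull(c));print("ell",e,onz("top",*e[0],.084))
D=f(160,193,.087);P=f(207,183,.102);B=f(316,258,.085)
print("hub",D,"peg",P,"btn",B)
print(np.hypot(*(P-D)[:2]),np.degrees(np.arctan2(*(P-D)[1::-1])))
for q in[(112,68),(408,158),(50,265)]:print(f(*q,.07))
d=f(112,68,.07)-f(408,158,.07);print("yaw from edge",np.arctan2(-d[0],d[1]), np.linalg.norm(d))
d=D-B;print(np.arctan2(d[1],d[0])-np.arctan2(117,10),np.hypot(d[0],d[1]))
```

```text
ell ((246.4743194580078, 218.02822875976562), (25.068037033081055, 25.7116756439209), 134.38719177246094) [0.52037538 0.25993537 0.084     ]
hub [0.51843841 0.25752367 0.087     ] peg [0.52589376 0.22281362 0.102     ] btn [0.47560627 0.14886194 0.085     ]
0.03550168905882165 -77.87766662941185
[0.60522797 0.29651583 0.07      ]
[0.5460128  0.08778116 0.07      ]
[0.46680393 0.33614657 0.07      ]
yaw from edge -0.27642372423993966 0.21697141849945312
-0.29021510085174596 0.11679882493135227
```

Request:
move_arm(
  moves=[
    [0, [0.031, -0.025, 0], [0, 0, 0]],
    [0, [0.031, -0.025, 0], [0, 0, 0]],
    [0, [0.031, -0.025, 0], [0, 0, 0]],
    [0, [0.031, -0.025, 0], [0, 0, 0]],
    [0, [0.031, -0.025, 0], [0, 0, 0]],
    [0, [0.031, -0.025, 0], [0, 0, 0]],
    [0, [0.031, -0.025, 0], [0, 0, 0]],
    [0, [0.031, -0.025, 0], [0, 0, 0]],
    [0, [0.031, -0.025, 0], [0, 0, 0]],
    [0, [0.031, -0.025, 0], [0, 0, 0]],
  ],
  grip_force=20,
)

```text
time: 0.93
eef_pos: [0.456, -0.2606, 0.2309]
tcp_rot: [0.978, 0.207, -0.0, -0.0]
contact_force: [1.0, -0.7, -0.3]
opening: -0.002
finger_force: 0.0
```

Request:
move_arm(
  moves=[
    [0, [0.0205, -0.036, 0], [0, 0, 0]],
    [0, [0.0205, -0.036, 0], [0, 0, 0]],
    [0, [0.0205, -0.036, 0], [0, 0, 0]],
    [0, [0.0205, -0.036, 0], [0, 0, 0]],
    [0, [0.0205, -0.036, 0], [0, 0, 0]],
    [0, [0.0205, -0.036, 0], [0, 0, 0]],
    [0, [0.0205, -0.036, 0], [0, 0, 0]],
    [0, [0.0205, -0.036, 0], [0, 0, 0]],
    [0, [0.0205, -0.036, 0], [0, 0, 0]],
    [0, [0.0205, -0.036, 0], [0, 0, 0]],
  ],
)

```text
time: 1.77
eef_pos: [0.4965, 0.1517, 0.231]
tcp_rot: [0.978, 0.207, -0.0, 0.0]
contact_force: [1.1, -0.5, 0.1]
opening: 0.005
finger_force: 0.0
```

Request:
move_arm(
  moves=[
    [0, [0, 0, 0], [0, 0, -0.12]],
    [0, [0, 0, 0], [0, 0, -0.12]],
    [0, [0, 0, 0], [0, 0, -0.12]],
    [0, [0, 0, 0], [0, 0, -0.12]],
    [0, [0, 0, 0], [0, 0, -0.12]],
    [0, [0, 0, 0], [0, 0, -0.12]],
    [0, [0, 0, 0], [0, 0, -0.12]],
    [0, [0, 0, 0], [0, 0, -0.12]],
    [0, [0, 0, 0], [0, 0, -0.12]],
    [0, [0, 0, 0], [0, 0, -0.12]],
  ],
)

```text
time: 2.6
eef_pos: [0.4967, 0.1495, 0.2307]
tcp_rot: [0.688, 0.726, -0.0, -0.0]
contact_force: [0.9, -0.2, -0.6]
opening: 0.002
finger_force: 0.0
```

Request:
move_arm(
  moves=[
    [0, [0, 0, 0], [0, 0, -0.12]],
    [0, [0, 0, 0], [0, 0, -0.12]],
    [0, [0, 0, 0], [0, 0, -0.12]],
    [0, [0, 0, 0], [0, 0, -0.12]],
    [0, [0, 0, 0], [0, 0, -0.12]],
    [0, [0, 0, 0], [0, 0, -0.12]],
    [0, [0, 0, 0], [0, 0, -0.12]],
    [0, [0, 0, 0], [0, 0, -0.12]],
    [0, [0, 0, 0], [0, 0, -0.12]],
    [0, [0, 0, 0], [0, 0, -0.12]],
  ],
)

```text
time: 3.43
eef_pos: [0.4967, 0.1495, 0.2307]
tcp_rot: [0.158, 0.987, -0.0, -0.001]
contact_force: [0.0, 0.1, 0.4]
opening: -0.002
finger_force: 0.0
```

Request:
move_arm(
  moves=[
    [0, [0, 0, 0], [0, 0, -0.12]],
    [0, [0, 0, 0], [0, 0, -0.12]],
    [0, [0, 0, 0], [0, 0, -0.12]],
    [0, [0, 0, 0], [0, 0, -0.12]],
    [0, [0, 0, 0], [0, 0, -0.03]],
    [0, [0, 0, 0], [0, 0, 0]],
    [0, [0, 0, 0], [0, 0, 0]],
    [0, [0, 0, 0], [0, 0, 0]],
    [0, [0, 0, 0], [0, 0, 0]],
    [0, [0, 0, 0], [0, 0, 0]],
  ],
)

```text
time: 4.27
eef_pos: [0.497, 0.1496, 0.2313]
tcp_rot: [-0.093, 0.996, 0.0, -0.0]
contact_force: [0.6, -0.1, 1.1]
opening: -0.003
finger_force: 0.0
```

Run:
```python
from h import *
st,im=shot("wrist","w1.png");print(st);import pickle;pickle.dump(st,open("st1.pkl","wb"))
```

```text
{'time': 4.2667, 'qpos': array([ 9.66619477e-02, -6.07723991e-02,  1.95582877e+00,  7.78517767e-06,
        1.24668889e+00, -1.65995164e+00]), 'dq': array([-0.00204608, -0.00237429,  0.00022154, -0.00085782,  0.00123877,
       -0.00272614]), 'joint_efforts': array([ 3.17755303e-04, -2.65162075e+01, -2.89348322e+01, -3.38534892e-04,
        1.00132180e-03,  2.24378768e-03]), 'eef_pos': array([0.49704319, 0.14957043, 0.23125295]), 'tcp_rot': array([-9.27737879e-02,  9.95687209e-01,  3.40340909e-06, -7.63174177e-05]), 'contact_force': array([ 0.58733514, -0.09607945,  1.14143778]), 'wrist_torque': array([ 0.04606246, -0.0054861 , -0.01107057]), 'finger_force': 0.0, 'opening': -0.0032915838394802187}
```

View pics/w1.png

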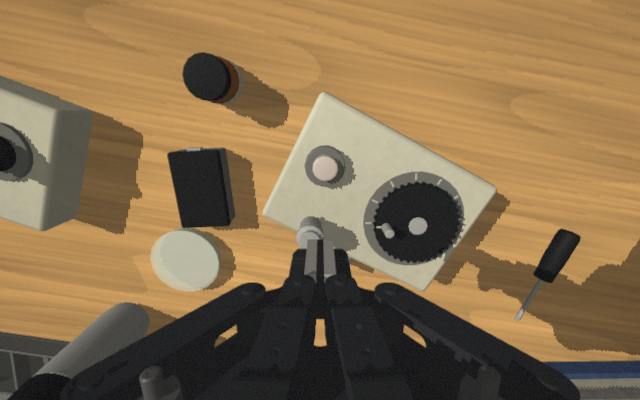

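Wrist view: dial at about (417,218), hub (418,226), peg near (388,230), button (323,168), objective (309,232). The view is clear, so I'll enlarge it and measure.

Run:
```python
from h import *
import pickle;st=pickle.load(open("st1.pkl","rb"))
im=cv2.imread("pics/w1.png")
g=im.max(2);m=(g<60).astype(np.uint8);m[:,:360]=0;m[:,470:]=0;m[:178]=0;m[268:]=0
c=max(cv2.findContours(m,0,1)[0],key=cv2.contourArea);e=cv2.fitEllipse(cv2.convexHull(c));print("ell",e,onz("wrist",*e[0],.084,st))
cv2.imwrite("pics/c1.png",cv2.resize(im[135:270,290:480],None,fx=4,fy=4,interpolation=cv2.INTER_CUBIC))
```

```text
ell ((416.4100341796875, 221.9761962890625), (79.59349060058594, 87.20654296875), 71.7009506225586) [0.51645755 0.25744753 0.084     ]
```

View pics/c1.png

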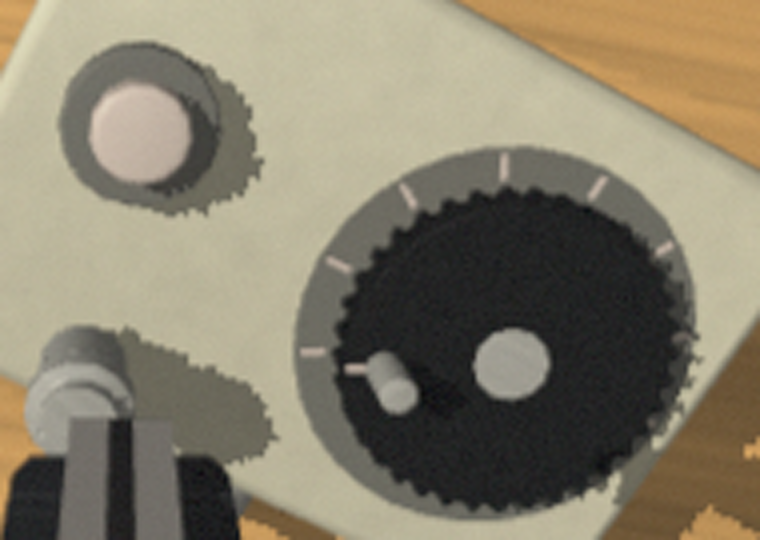

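Run:
```python
from h import *
import pickle;st=pickle.load(open("st1.pkl","rb"))
f=lambda x,y,z:onz("wrist",290+x/4,135+y/4,z,st)
D=f(512,364,.087);P=f(402,395,.104);print(D,P,np.hypot(*(P-D)[:2]),np.degrees(np.arctan2(*(P-D)[1::-1])))
for z in(.08,.085,.09):print("btn",f(140,132,z))
# intersect button rays
o1,d1=ray("wrist",290+35,135+33,st);o2,d2=ray("top",278.2,231.6)
A=np.c_[d1,-d2];t=np.linalg.lstsq(A,o2-o1,rcond=None)[0];print(o1+d1*t[0],o2+d2*t[1])
# ticks angles relative to D0
D=f(512,364,.084)
for q in[(313,352),(338,264),(408,195),(503,166),(597,187),(665,247)]:
  t=f(*q,.0705);print(np.degrees(np.arctan2(*(t-D)[1::-1])),np.hypot(*(t-D)[:2]))
d=f(512,364,.087)-f(140,132,.085);print("yaw",np.arctan2(d[1],d[0])-np.arctan2(117,10),np.hypot(d[0],d[1]))
print("obj",f(80,400,.118))
```

```text
[0.51960048 0.25912987 0.087     ] [0.52715828 0.2268865  0.104     ] 0.03311728851240833 -76.8080976108842
btn [0.4780122  0.15047341 0.08      ]
btn [0.4770831  0.15020218 0.085     ]
btn [0.47615399 0.14993094 0.09      ]
[0.47614897 0.14992948 0.09002704] [0.47575247 0.14833644 0.08986695]
-77.15196923977985 0.05120872729740706
-106.95551974047953 0.051495052366284225
-136.520345488469 0.051523472493635654
-165.77690850219417 0.05137110288850702
164.30029511716842 0.0508291984727968
134.37612660441607 0.05185866543258254
yaw -0.2868766853161273 0.11693146850804073
obj [0.53734194 0.1467102  0.118     ]
```

Request:
move_arm(
  moves=[
    [0, [-0.015, 0.0141, 0.008], [0, 0, 0]],
    [0, [-0.015, 0.0141, 0.008], [0, 0, 0]],
    [0, [-0.015, 0.0141, 0.008], [0, 0, 0]],
    [0, [-0.015, 0.0141, 0.008], [0, 0, 0]],
    [0, [-0.015, 0.0141, 0.008], [0, 0, -0.04]],
    [0, [0, 0, 0.0185], [0, 0, 0]],
    [0, [0, 0, 0.0185], [0, 0, 0]],
    [0, [0, 0, 0.0185], [0, 0, 0]],
    [0, [0, 0, 0.0185], [0, 0, 0]],
    [0, [0, 0, 0.0185], [0, 0, 0]],
  ],
)

```text
time: 5.15
eef_pos: [0.5578, 0.2329, 0.0979]
tcp_rot: [-0.113, 0.994, 0.0, 0.0]
contact_force: [0.4, -0.3, 0.3]
opening: 0.002
finger_force: 0.0
```

Request:
move_arm(
  moves=[
    [0, [0, 0, 0.005], [0, 0, 0]],
    [0, [0, 0, 0], [0, 0, 0]],
    [0, [0.003, 0, 0], [0, 0, 0]],
    [0, [0.002, 0, 0], [0, 0, 0]],
    [0, [0.002, 0, 0], [0, 0, 0]],
    [0, [0.002, 0, 0], [0, 0, 0]],
    [0, [0, 0, 0], [0, 0, 0]],
    [0, [0, 0, 0], [0, 0, 0]],
    [0, [0, 0, 0], [0, 0, 0]],
    [0, [0, 0, 0], [0, 0, 0]],
  ],
)

```text
time: 5.98
eef_pos: [0.5491, 0.2307, 0.094]
tcp_rot: [-0.113, 0.994, 0.0, 0.0]
contact_force: [0.3, -0.8, -0.1]
opening: 0.001
finger_force: 0.0
```

```bash
cat > look.py <<'E'
from h import *
import sys
st,im=shot("wrist",sys.argv[1]);p=st["eef_pos"];q=R.from_quat(st["tcp_rot"]).as_matrix()
D=np.array([.519,.2585,.084]);yaw=np.arctan2(q[1,0],q[0,0])
print(st["time"],p.round(4),"yaw",yaw.round(3),"F",st["contact_force"].round(2),"D in tool",(q.T@(D-p)).round(4))
cv2.imwrite("pics/z"+sys.argv[1],cv2.resize(im[100:300,220:440][:,:,::-1],None,fx=3,fy=3,interpolation=cv2.INTER_CUBIC)[:600,:660])
E
python3 look.py w2.png
```

```text
5.9833 [0.5491 0.2307 0.094 ] yaw -2.915 F [ 0.34 -0.83 -0.13] D in tool [0.0231 0.0338 0.01  ]
```

View pics/zw2.png

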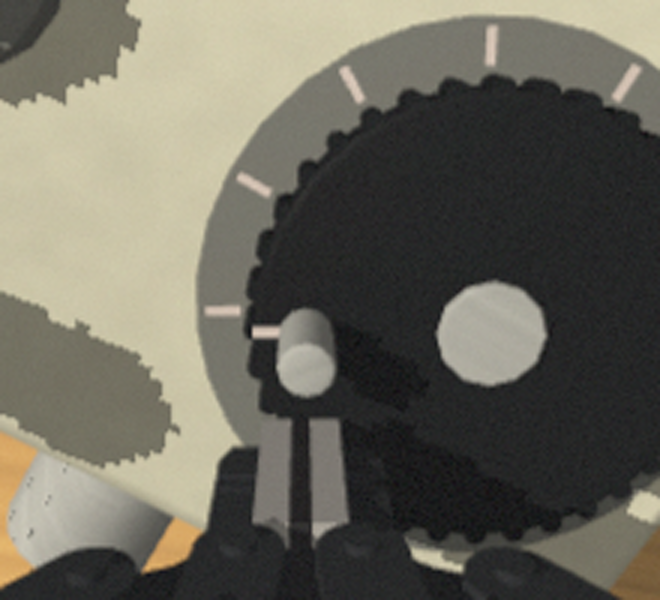

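Finger sits right behind the peg (peg top (305,370), finger front (300,420) in the crop), aligned with it. Pushing through the first click.

Request:
move_arm(
  moves=[
    [0, [0.003, 0, 0], [0, 0, 0]],
    [0, [0.002, 0, 0], [0, 0, 0]],
    [0, [0.001, 0, 0], [0, 0, 0]],
    [0, [0.001, 0, 0], [0, 0, 0]],
    [0, [0.0017, -0.0008, 0], [0, 0, 0.05]],
    [0, [0.0017, -0.0008, 0], [0, 0, 0.05]],
    [0, [0.0017, -0.0008, 0], [0, 0, 0.05]],
    [0, [0, 0, 0], [0, 0, 0]],
    [0, [0, 0, 0], [0, 0, 0]],
    [0, [0, 0, 0], [0, 0, 0]],
  ],
)

```text
time: 6.87
eef_pos: [0.5379, 0.226, 0.094]
tcp_rot: [-0.039, 0.999, 0.0, 0.0]
contact_force: [2.2, 1.3, -0.3]
opening: 0.002
finger_force: 1.3
```

```bash
python3 look.py w3.png
```

```text
6.8667 [0.5379 0.226  0.094 ] yaw -3.064 F [ 2.16  1.3  -0.35] D in tool [0.0164 0.0339 0.01  ]
```

View pics/zw3.png

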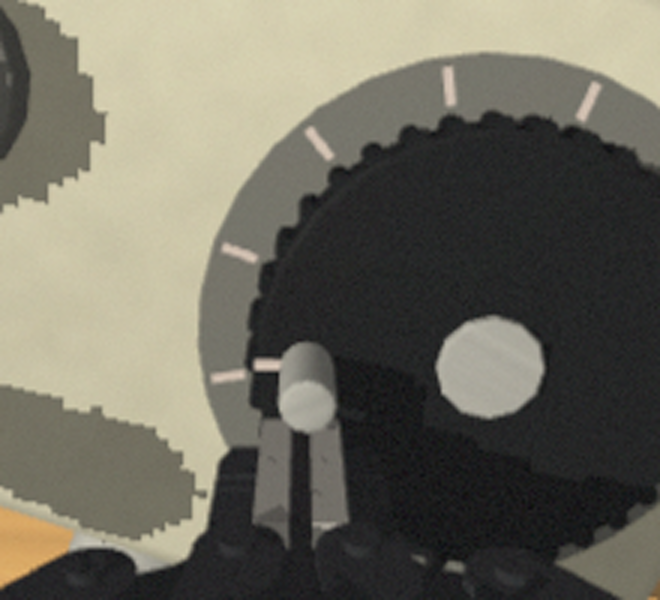

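The finger touches the peg, with about 2.5 N and θ≈0.15. Continuing through click 1.

Request:
move_arm(
  moves=[
    [0, [0.0017, -0.0008, 0], [0, 0, 0.05]],
    [0, [0.0017, -0.0008, 0], [0, 0, 0.05]],
    [0, [0.0017, -0.0008, 0], [0, 0, 0.05]],
    [0, [0.0017, -0.0008, 0], [0, 0, 0.05]],
    [0, [0, 0, 0], [0, 0, 0]],
    [0, [0, 0, 0], [0, 0, 0]],
    [0, [0, 0, 0], [0, 0, 0]],
    [0, [0, 0, 0], [0, 0, 0]],
    [0, [0, 0, 0], [0, 0, 0]],
    [0, [0, 0, 0], [0, 0, 0]],
  ],
)

```text
time: 7.75
eef_pos: [0.5308, 0.2227, 0.0938]
tcp_rot: [0.062, 0.998, -0.0, -0.0]
contact_force: [-0.1, 0.3, 0.4]
opening: -0.001
finger_force: 0.0
```

```bash
python3 look.py w4.png
```

```text
7.75 [0.5308 0.2227 0.0938] yaw 3.018 F [-0.07  0.27  0.36] D in tool [0.0161 0.0341 0.0098]
```

View pics/zw4.png

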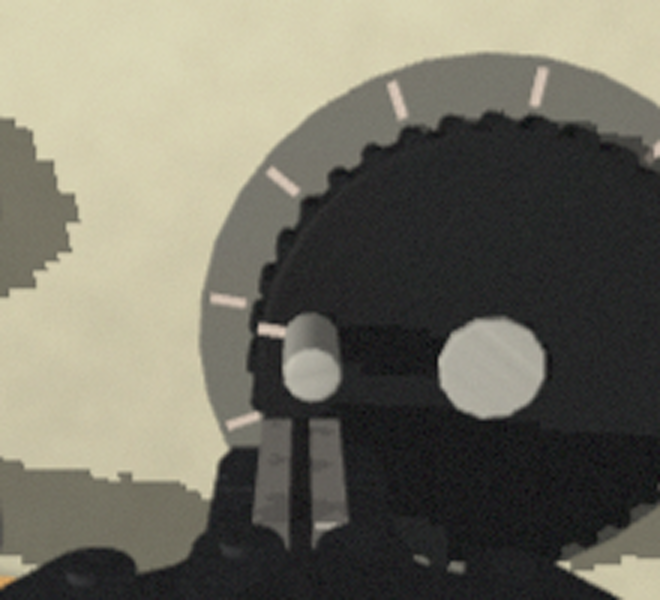

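Click 1 is done: the dial pointer is on the second tick (245,300)-(272,330) and the peg is free of the finger. Now click 2, with an automatic peg-angle measurement.

Request:
move_arm(
  moves=[
    [0, [0.0017, -0.0008, 0], [0, 0, 0.05]],
    [0, [0.0017, -0.0008, 0], [0, 0, 0.05]],
    [0, [0.0017, -0.0008, 0], [0, 0, 0.05]],
    [0, [0.0017, -0.0008, 0], [0, 0, 0.05]],
    [0, [0.0017, -0.0008, 0], [0, 0, 0.05]],
    [0, [0.0017, -0.0008, 0], [0, 0, 0.05]],
    [0, [0.0017, -0.0008, 0], [0, 0, 0.05]],
    [0, [0.0017, -0.0008, 0], [0, 0, 0.05]],
    [0, [0.0017, -0.0008, 0], [0, 0, 0.05]],
    [0, [0.001, -0.0005, 0], [0, 0, 0.03]],
  ],
)

```text
time: 8.63
eef_pos: [0.5134, 0.2208, 0.0939]
tcp_rot: [0.298, 0.954, 0.0, 0.001]
contact_force: [1.1, -0.8, -0.4]
opening: -0.003
finger_force: 0.3
```

```bash
cat >> look.py <<'E'
def peg(st,im):  # lit disc of the peg top on the dark disc, in polar terms about the dial axis at z=.104
    g=im.min(2); best=[]
    n,l,s,c=cv2.connectedComponentsWithStats((g>95).astype(np.uint8),connectivity=4)
    for i in range(1,n):
        if 60<s[i,4]<900:
            w=onz("wrist",*c[i],.104,st); v=w-D; r=np.hypot(v[0],v[1])
            if .018<r<.05: best.append((s[i,4],r.round(4),"theta %.3f"%((np.radians(-77)-np.arctan2(v[1],v[0]))%(2*np.pi)),c[i].round()))
    return best
print(peg(st,im))
if len(sys.argv)>2:
    st4={"tcp_rot":R.from_euler("z",3.018).as_quat()}
E
python3 look.py w5.png
python3 - <<'E'
import sys;sys.argv=["x","dummy.png"]
exec(open("look.py").read().split("st,im=shot")[0])
im=cv2.imread("pics/w4.png")[100:300,220:440];print(im[123:128,80:126:3].min(2))
E
```

```text
8.6333 [0.5134 0.2208 0.0939] yaw 2.536 F [ 1.06 -0.77 -0.41] D in tool [0.0169 0.0342 0.0099]
[(np.int32(342), np.float64(0.0347), 'theta 0.854', array([320., 231.]))]
[[108  45  37  37  35 166 163 157 154 149 144  87  37  38  23  32]
 [107  81  41  38  36 164 159 156 151 150 146  93  38  36  23  22]
 [109 104  38  34  38 156 158 155 152 152 148  95  34  34  35  32]
 [105 107  38  35  39 148 160 157 156 153 149  93  35  39  36  33]
 [107 105  37  37  35 153 162 160 159 156 150  74  33  35  36  38]]
```

```bash
python3 look.py w5b.png; python3 look.py w5c.png
```

```text
8.6833 [0.5131 0.2208 0.0939] yaw 2.535 F [0.7  0.46 0.45] D in tool [0.0166 0.0343 0.0099]
[(np.int32(345), np.float64(0.0349), 'theta 0.875', array([320., 230.]))]
8.7333 [0.5129 0.2209 0.0938] yaw 2.538 F [ 0.38  0.28 -0.38] D in tool [0.0164 0.0344 0.0098]
[(np.int32(339), np.float64(0.0348), 'theta 0.876', array([320., 230.]))]
```

Run:
```python
src=open("look.py").read()
from h import *
D=np.array([.519,.2585,.084])
exec(src[src.index("def peg"):src.index("print(peg")])
for f,p,yaw in(("w3",(.5379,.226,.094),-3.064),("w4",(.5308,.2227,.0938),3.018),("w5",(.5134,.2208,.0939),2.536),("w5c",(.5129,.2209,.0938),2.538)):
    st=dict(eef_pos=np.array(p),tcp_rot=(R.from_euler("z",yaw)*R.from_euler("x",np.pi)).as_quat())
    print(f,peg(st,cv2.imread(f"pics/{f}.png")[:,:,::-1]))
```

```text
w3 []
w4 [(np.int32(417), np.float64(0.0349), 'theta 0.559', array([321., 220.]))]
w5 [(np.int32(342), np.float64(0.0347), 'theta 0.855', array([320., 231.]))]
w5c [(np.int32(339), np.float64(0.0348), 'theta 0.879', array([320., 230.]))]
```

Request:
move_arm(
  moves=[
    [0, [0, 0, 0], [0, 0, 0]],
    [0, [0, 0, 0], [0, 0, 0]],
    [0, [0.001, -0.0005, 0], [0, 0, 0.03]],
    [0, [0, 0, 0], [0, 0, 0]],
    [0, [0, 0, 0], [0, 0, 0]],
    [0, [0, 0, 0], [0, 0, 0]],
    [0, [0, 0, 0], [0, 0, 0]],
    [0, [0, 0, 0], [0, 0, 0]],
    [0, [0, 0, 0], [0, 0, 0]],
    [0, [0, 0, 0], [0, 0, 0]],
  ],
)

```text
time: 9.62
eef_pos: [0.5119, 0.221, 0.0938]
tcp_rot: [0.312, 0.95, 0.0, -0.0]
contact_force: [0.3, 0.5, -0.4]
opening: -0.001
finger_force: 0.0
```

```bash
python3 look.py w6.png
```

```text
9.6167 [0.5119 0.221  0.0938] yaw 2.508 F [ 0.27  0.53 -0.42] D in tool [0.0165 0.0344 0.0098]
[(np.int32(366), np.float64(0.0349), 'theta 1.081', array([322., 218.]))]
```

Click 2 is done (θ≈1.047 after the bias of about 0.035). Now click 3.

Request:
move_arm(
  moves=[
    [0, [0.0017, -0.0008, 0], [0, 0, 0.05]],
    [0, [0.0017, -0.0008, 0], [0, 0, 0.05]],
    [0, [0.0017, -0.0008, 0], [0, 0, 0.05]],
    [0, [0.0017, -0.0008, 0], [0, 0, 0.05]],
    [0, [0.0017, -0.0008, 0], [0, 0, 0.05]],
    [0, [0.0017, -0.0008, 0], [0, 0, 0.05]],
    [0, [0.0017, -0.0008, 0], [0, 0, 0.05]],
    [0, [0.0017, -0.0008, 0], [0, 0, 0.05]],
    [0, [0.0017, -0.0008, 0], [0, 0, 0.05]],
    [0, [0.001, -0.0005, 0], [0, 0, 0.03]],
  ],
)

```text
time: 10.5
eef_pos: [0.4959, 0.2275, 0.0939]
tcp_rot: [0.529, 0.848, -0.0, 0.001]
contact_force: [1.0, -1.4, -0.9]
opening: 0.002
finger_force: 0.9
```

Request:
move_arm(
  moves=[
    [0, [0, 0, 0], [0, 0, 0]],
    [0, [0, 0, 0], [0, 0, 0]],
    [0, [0, 0, 0], [0, 0, 0]],
    [0, [0.0007, -0.0003, 0], [0, 0, 0.02]],
    [0, [0, 0, 0], [0, 0, 0]],
    [0, [0, 0, 0], [0, 0, 0]],
    [0, [0, 0, 0], [0, 0, 0]],
    [0, [0, 0, 0], [0, 0, 0]],
    [0, [0, 0, 0], [0, 0, 0]],
    [0, [0, 0, 0], [0, 0, 0]],
  ],
)

```text
time: 11.33
eef_pos: [0.4949, 0.2287, 0.0938]
tcp_rot: [0.537, 0.844, 0.0, -0.0]
contact_force: [-1.1, 0.1, 0.2]
opening: -0.0
finger_force: 0.0
```

```bash
python3 look.py w7.png
```

```text
11.3333 [0.4949 0.2287 0.0938] yaw 2.008 F [-1.12  0.12  0.19] D in tool [0.0168 0.0344 0.0098]
[]
```

```bash
sed -i 's/60<s\[i,4\]<900/40<s[i,4]<900/; s/^    g=im.min(2); best=\[\]/    g=im.min(2).copy(); best=[]; g[247:]=0/' look.py; python3 look.py w7b.png
python3 - <<'E'
import cv2
im=cv2.imread("pics/w7b.png").min(2)
for r in range(200,256,4):print(r,im[r,296:348:3])
E
```

```text
11.3833 [0.4949 0.2287 0.0939] yaw 2.008 F [ 0.31 -0.66 -0.25] D in tool [0.0168 0.0344 0.0099]
[(np.int32(44), np.float64(0.0398), 'theta 1.500', array([310., 221.]))]
200 [109 112 109  34  41  36  36  35  40  36  36  34  29  26  21  22  23  22]
204 [109 110  99  28  45  40  38  39  37  39  37  21  22  27  28  26  26  25]
208 [110 109  74  35  40  33  37  39  41  38  16  21  28  24  27  25  26  23]
212 [110 110 109  31  39  41  35  38  39  23  18  26  29  24  20  24  26  26]
216 [111 110  88  24  41  36  38  82  83  80  81  62  29  29  27  29  21  22]
220 [112 107  64 140 160 163 121  82  80  81  82  80  30  23  25  21  23  28]
224 [111 111 111  61  41  42  75  84  82  83  84  78  44  22  31  16  30  24]
228 [111 108 109  43  50  41  86  91  96  98  97  85  56  23  29  23  23  19]
232 [110 103 151  44  53  41  88  93  90  91  89  91  70  21  24  19  28  28]
236 [166 130 112  97  51  42  82  89  92  94  96  95  56  24  24  25  11  20]
240 [111 111 110 109  77  79  75  91  94  95  92  89  65  17  24  23  28  19]
244 [115 111 111 110  81  80  80  45  25  61  77  79  80  21  22  23  22  32]
248 [177  89  90  88  81  80  79  44  27  60  80  80  80  35  29  28  34  40]
252 [28 27 26 32 77 78 80 41 21 54 81 79 80 33 23 28 26 33]
```

Click 3 has not passed yet: the peg is shaded, with its top at about row 234 next to the finger. I'll nudge it on.

Request:
move_arm(
  moves=[
    [0, [0.0007, -0.0003, 0], [0, 0, 0.02]],
    [0, [0, 0, 0], [0, 0, 0]],
    [0, [0.0007, -0.0003, 0], [0, 0, 0.02]],
    [0, [0, 0, 0], [0, 0, 0]],
    [0, [0, 0, 0], [0, 0, 0]],
    [0, [0, 0, 0], [0, 0, 0]],
    [0, [0, 0, 0], [0, 0, 0]],
    [0, [0, 0, 0], [0, 0, 0]],
    [0, [0, 0, 0], [0, 0, 0]],
    [0, [0, 0, 0], [0, 0, 0]],
  ],
)

```text
time: 12.27
eef_pos: [0.4938, 0.2296, 0.0939]
tcp_rot: [0.554, 0.833, 0.0, 0.0]
contact_force: [-0.2, -0.5, -0.1]
opening: -0.001
finger_force: 0.0
```

```bash
python3 look.py w8.png
cat > rows.py <<'E'
import cv2,sys
im=cv2.imread("pics/"+sys.argv[1]).min(2)
for r in range(204,256,4):print(r,im[r,296:348:3])
E
python3 rows.py w8.png
```

```text
12.2667 [0.4938 0.2296 0.0939] yaw 1.968 F [-0.24 -0.54 -0.06] D in tool [0.0169 0.0344 0.0099]
[(np.int32(46), np.float64(0.0411), 'theta 1.726', array([310., 206.]))]
204 [109 109  90  62 134  77  42  84  83  80  81  78  23  28  26  24  29  27]
208 [111 109 109  54 100 129 137  83  81  84  85  80  47  24  27  30  24  27]
212 [111 110  84  26  42  41  91  81  86  88  89  82  61  31  28  26  24  24]
216 [112 113  63  35  41  38  82  94  94  95  94  94  80  30  26  27  24  25]
220 [112 112  89  40  39  40  81  94  92  88  93  90  87  25  21  27  23  31]
224 [111 110 111  22  40  43  46  93  95  92  96  92  65  24  25  28  23  24]
228 [110 112 113  35  48  40  37  48  83  90  91  51  21  31  23  25  29  28]
232 [113 112 111  41  53  38  41  40  26  28  27  27  29  25  28  21  29  25]
236 [105 152 180 166  42  45  36  40  24  30  30  28  32  26  27  29  28  22]
240 [133 112 111 110  72  77  73  46  27  67  74  74  67  29  27  18  24  26]
244 [116 111 107 113  81  80  77  41  30  59  82  80  82  22  30  29  21  28]
248 [175  90  87  89  80  78  81  41  27  63  80  80  78  34  33  35  40  34]
252 [27 32 34 31 80 80 79 40 24 55 80 78 79 30 30 29 26 41]
```

Request:
move_arm(
  moves=[
    [0, [0.0017, -0.0008, 0], [0, 0, 0.05]],
    [0, [0.0017, -0.0008, 0], [0, 0, 0.05]],
    [0, [0.0017, -0.0008, 0], [0, 0, 0.05]],
    [0, [0.0017, -0.0008, 0], [0, 0, 0.05]],
    [0, [0.0017, -0.0008, 0], [0, 0, 0.05]],
    [0, [0.0017, -0.0008, 0], [0, 0, 0.05]],
    [0, [0.0017, -0.0008, 0], [0, 0, 0.05]],
    [0, [0.0017, -0.0008, 0], [0, 0, 0.05]],
    [0, [0.001, -0.0005, 0], [0, 0, 0.03]],
    [0, [0.001, -0.0005, 0], [0, 0, 0.03]],
  ],
)

```text
time: 13.15
eef_pos: [0.4836, 0.2426, 0.0938]
tcp_rot: [0.729, 0.684, -0.001, 0.0]
contact_force: [-0.5, -2.7, 0.9]
opening: -0.001
finger_force: 1.2
```

Request:
move_arm(
  moves=[
    [0, [0, 0, 0], [0, 0, 0]],
    [0, [0.0007, -0.0003, 0], [0, 0, 0.02]],
    [0, [0, 0, 0], [0, 0, 0]],
    [0, [0.0007, -0.0003, 0], [0, 0, 0.02]],
    [0, [0, 0, 0], [0, 0, 0]],
    [0, [0, 0, 0], [0, 0, 0]],
    [0, [0, 0, 0], [0, 0, 0]],
    [0, [0, 0, 0], [0, 0, 0]],
    [0, [0, 0, 0], [0, 0, 0]],
    [0, [0, 0, 0], [0, 0, 0]],
  ],
)

```text
time: 13.98
eef_pos: [0.4833, 0.245, 0.0939]
tcp_rot: [0.743, 0.67, 0.0, 0.0]
contact_force: [-0.2, 0.1, -0.2]
opening: -0.003
finger_force: 0.0
```

```bash
python3 look.py w9.png; python3 rows.py w9.png
python3 - <<'E'
from h import *
D=np.array([.519,.2585,.084])
st=dict(eef_pos=np.array([.4938,.2296,.0939]),tcp_rot=(R.from_euler("z",1.968)*R.from_euler("x",np.pi)).as_quat())
v=onz("wrist",323.5,221,.104,st)-D;print(np.hypot(v[0],v[1]),(np.radians(-77)-np.arctan2(v[1],v[0]))%6.2832)
E
```

```text
13.9833 [0.4833 0.245  0.0939] yaw 1.468 F [-0.21  0.09 -0.23] D in tool [0.0171 0.0341 0.0099]
[]
204 [114 113  28  20  27  25  31  28  15  22  26  28  27  27  23  22  23  26]
208 [114 114  42  32  32  23  14  24  27  30  26  22  23  24  32  27  25  17]
212 [114 114  70  41  25  27  25  22  28  26  20  29  26  21  25  26  24  28]
216 [115 116  36  38  26  23  54  84  81  80  79  31  29  27  32  22  25  27]
220 [116 116  43 100  89  94  79  84  85  83  82  73  21  25  26  28  29  22]
224 [115 115  74  59  36  31  87  83  83  82  82  78  31  30  23  20  26  26]
228 [116 113 113  10  26  34  82  99  98  99  92  79  25  22  32  30  32  21]
232 [117 134 154  43  38  55  95  93  97  92  90  94  23  25  27  41  41  45]
236 [170 137 117  59  43  52  91  90  92  93  97  94  24  26  25  45  44  43]
240 [119 119 119 118  82  76  86  96  95  93  92  81  69  24  40  41  43  44]
244 [118 118 118 118  81  80  81  40  21  62  83  81  81  44  45  44  47  43]
248 [169  94  94  95  79  80  80  41  25  59  81  81  78  43  43  42  42  41]
252 [31 27 29 35 83 81 81 40 23 54 81 79 80 33 27 27 31 44]
0.03255276172454963 1.57495563210644
```

Request:
move_arm(
  moves=[
    [0, [0.0007, -0.0003, 0], [0, 0, 0.02]],
    [0, [0, 0, 0], [0, 0, 0]],
    [0, [0, 0, 0], [0, 0, 0]],
    [0, [0.0004, -0.0002, 0], [0, 0, 0.01]],
    [0, [0, 0, 0], [0, 0, 0]],
    [0, [0, 0, 0], [0, 0, 0]],
    [0, [0, 0, 0], [0, 0, 0]],
    [0, [0, 0, 0], [0, 0, 0]],
    [0, [0, 0, 0], [0, 0, 0]],
    [0, [0, 0, 0], [0, 0, 0]],
  ],
)

```text
time: 14.87
eef_pos: [0.4828, 0.246, 0.0939]
tcp_rot: [0.753, 0.659, 0.0, 0.0]
contact_force: [-0.2, 0.1, 0.7]
opening: -0.002
finger_force: 0.0
```

```bash
python3 look.py w10.png; python3 rows.py w10.png
```

```text
14.8667 [0.4828 0.246  0.0939] yaw 1.438 F [-0.19  0.06  0.67] D in tool [0.0171 0.0342 0.0099]
[(np.int32(43), np.float64(0.0338), 'theta 1.961', array([320., 229.]))]
204 [113 111  26  27  24  30  27  26  23  30  26  30  23  22  26  23  25  28]
208 [114 114  42  29  24  26  22  27  30  31  24  28  26  30  24  25  24  27]
212 [117 114  68  26  21  10  30  21  28  14  26  14  31  32  24  25  16  27]
216 [115 114  26  21  23  21  52  83  79  83  78  32  25  31  29  18  22  24]
220 [115 114  34  87  92  95  80  83  82  83  82  72  25  21  30  27  30  25]
224 [114 116  84  49  37  29  83  85  86  85  79  78  28  26  23  20  24  23]
228 [115 117 115  36  22  34  81  95 100  97  94  77  26  29  27  23  25  22]
232 [116 118 109  48  43  58  96  94  93  93  93  94  26  26  42  45  45  45]
236 [161 185 189  67  41  49  93  92  96  96  93  92  27  24  44  42  44  43]
240 [121 118 117 116  81  76  85  96  94  93  92  78  68  19  44  44  45  45]
244 [118 118 116 115  81  80  80  39  31  60  81  81  78  26  44  44  46  47]
248 [165  93  95  94  81  83  79  40  28  63  80  81  79  39  40  42  44  42]
252 [30 32 31 32 83 80 79 45 26 55 81 81 80 26 26 29 31 48]
```

Run:
```python
from h import *
D=np.array([.519,.2585,.084])
for y,p,u,v in((2.008,(.4949,.2287,.0939),322.5,234.5),(1.468,(.4833,.245,.0939),320.5,234.5),(1.438,(.4828,.246,.0939),320.5,234.5)):
  st=dict(eef_pos=np.array(p),tcp_rot=(R.from_euler("z",y)*R.from_euler("x",np.pi)).as_quat())
  v=onz("wrist",u,v,.104,st)-D;print(np.hypot(v[0],v[1]),(np.radians(-77)-np.arctan2(v[1],v[0]))%6.2832)
```

```text
0.032550164207665495 1.3179298792293352
0.03322972281871883 1.8497694453726687
0.03333427879734341 1.877196585900764
```

Request:
move_arm(
  moves=[
    [0, [0.0005, -0.0002, 0], [0, 0, 0.015]],
    [0, [0, 0, 0], [0, 0, 0]],
    [0, [0, 0, 0], [0, 0, 0]],
    [0, [0, 0, 0], [0, 0, 0]],
    [0, [0, 0, 0], [0, 0, 0]],
    [0, [0, 0, 0], [0, 0, 0]],
    [0, [0, 0, 0], [0, 0, 0]],
    [0, [0, 0, 0], [0, 0, 0]],
    [0, [0, 0, 0], [0, 0, 0]],
    [0, [0, 0, 0], [0, 0, 0]],
  ],
)

```text
time: 15.75
eef_pos: [0.4827, 0.2466, 0.0938]
tcp_rot: [0.757, 0.653, -0.0, -0.0]
contact_force: [-0.8, 1.1, 0.2]
opening: -0.003
finger_force: 0.0
```

```bash
python3 look.py w11.png; python3 rows.py w11.png
```

```text
15.75 [0.4827 0.2466 0.0938] yaw 1.423 F [-0.77  1.07  0.18] D in tool [0.0172 0.0342 0.0098]
[]
204 [114 115  34  71  37  23  65  82  82  81  82  40  27  30  28  27  23  20]
208 [113 114  54  71  83 105  81  81  83  79  82  80  25  25  28  23  27  31]
212 [116 116  29  28  28  31  83  86  91  92  85  79  27  25  26  19  22  33]
216 [114 113  35  27  28  34  91  98  94  98  95  87  24  25  22  22  25  20]
220 [114 115  33  26  27  27  93  95  91  91  92  95  34  29  30  30  20  24]
224 [115 116 105  25  24  27  90  95  96  95  93  92  23  26  29  29  23  23]
228 [117 114  77  37  21  27  25  81  92  90  78  22  24  21  23  22  25  20]
232 [118 116  82  41  47  45  22  28  25  31  27  23  17  29  47  44  41  41]
236 [116 145 186 151  40  46  17  28  25  24  23  27  23  29  45  44  43  43]
240 [152 123 119 116  73  76  76  43  21  70  74  72  62  26  40  41  43  43]
244 [116 120 118 118  80  80  82  43  31  60  81  81  79  23  43  46  43  42]
248 [151  94  97  95  80  80  83  41  30  62  83  81  81  42  40  42  47  45]
252 [35 34 29 31 80 81 79 41 31 57 80 83 81 29 34 33 30 47]
```

The fourth click has passed: the peg jumped ahead by 12 rows and the finger is free. I'll back off, rise and turn the tool.

Request:
move_arm(
  moves=[
    [0, [-0.006, 0, 0], [0, 0, 0]],
    [0, [-0.006, 0, 0], [0, 0, 0]],
    [0, [0, 0, -0.02], [0, 0, 0]],
    [0, [0, 0, -0.03], [0, 0, 0]],
    [0, [0, 0, -0.03], [0, 0, 0]],
    [0, [0, 0, -0.02], [0, 0, 0]],
    [0, [-0.02, 0, 0], [0, 0, 0]],
    [0, [-0.02, 0, 0], [0, 0, 0]],
    [0, [-0.02, 0, 0], [0, 0, 0]],
    [0, [-0.02, 0, 0], [0, 0, 0]],
  ],
)

```text
time: 16.63
eef_pos: [0.4687, 0.1543, 0.1939]
tcp_rot: [0.757, 0.653, 0.0, 0.0]
contact_force: [0.5, -0.5, -0.5]
opening: -0.002
finger_force: 0.0
```

Request:
move_arm(
  moves=[
    [0, [0, 0, 0], [0, 0, -0.12]],
    [0, [0, 0, 0], [0, 0, -0.12]],
    [0, [0, 0, 0], [0, 0, -0.12]],
    [0, [0, 0, 0], [0, 0, -0.12]],
    [0, [0, 0, 0], [0, 0, -0.12]],
    [0, [0, 0, 0], [0, 0, -0.12]],
    [0, [0, 0, 0], [0, 0, -0.12]],
    [0, [0, 0, 0], [0, 0, -0.12]],
    [0, [0, 0, 0], [0, 0, -0.12]],
    [0, [0, 0, 0], [0, 0, -0.12]],
  ],
)

```text
time: 17.47
eef_pos: [0.4688, 0.155, 0.1937]
tcp_rot: [0.254, 0.967, -0.0, -0.0]
contact_force: [0.0, -0.5, -0.2]
opening: 0.004
finger_force: 0.0
```

Request:
move_arm(
  moves=[
    [0, [0, 0, 0], [0, 0, -0.12]],
    [0, [0, 0, 0], [0, 0, -0.12]],
    [0, [0, 0, 0], [0, 0, 0]],
    [0, [0, 0, 0], [0, 0, 0]],
    [0, [0, 0, 0], [0, 0, 0]],
    [0, [0, 0, 0], [0, 0, 0]],
    [0, [0, 0, 0], [0, 0, 0]],
    [0, [0, 0, 0], [0, 0, 0]],
    [0, [0, 0, 0], [0, 0, 0]],
    [0, [0, 0, 0], [0, 0, 0]],
  ],
)

```text
time: 18.3
eef_pos: [0.4691, 0.1556, 0.1938]
tcp_rot: [0.139, 0.99, 0.0, 0.0]
contact_force: [0.1, -0.5, 0.3]
opening: 0.001
finger_force: 0.0
```

```bash
sed -i 's/^print(peg.*/print(peg(st,im)); print("btn in tool",q.T@(np.array([.4763,.1495,.089])-p))/' look.py; python3 look.py w12.png
python3 - <<'E'
import cv2
im=cv2.imread("pics/w12.png");cv2.imwrite("pics/c12.png",cv2.resize(im[90:290,210:510],(750,500),interpolation=cv2.INTER_CUBIC))
E
```

```text
18.3 [0.4691 0.1556 0.1938] yaw 2.863 F [ 0.08 -0.49  0.32] D in tool [-0.0196  0.1127  0.1098]
[(np.int32(218), np.float64(0.0364), 'theta 1.976', array([453., 184.]))]
btn in tool [-0.0085822  -0.0038457   0.10482939]
```

View pics/c12.png

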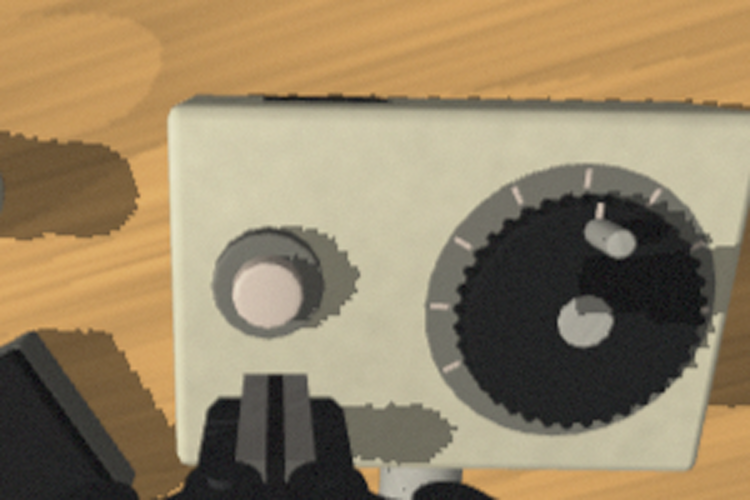

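The dial pointer is at the fifth tick (588,178)/(600,210), which means four clicks from the first tick at (452,367). The button top is at (267,295). Now the exact peg angle and the button offset.

Run:
```python
from h import *
D=np.array([.519,.2585,.084]);p=np.array([.4691,.1556,.1938])
st=dict(eef_pos=p,tcp_rot=(R.from_euler("z",2.863)*R.from_euler("x",np.pi)).as_quat());q=R.from_quat(st["tcp_rot"]).as_matrix()
f=lambda x,y,z:onz("wrist",210+x/2.5,90+y/2.5,z,st)
v=f(620,243,.104)-f(585,322,.087);print(np.hypot(v[0],v[1]),(np.radians(-77)-np.arctan2(v[1],v[0]))%6.2832)
b=f(267,295,.089);print(b,q.T@(b-p))
```

```text
0.03436644188662581 2.083257749456399
[0.47718778 0.1497289  0.089     ] [-0.00939051 -0.00342057  0.1048    ]
```

Dial at 2.08, the fourth stop. Now going to the button.

Request:
move_arm(
  moves=[
    [0, [-0.009, -0.0036, 0], [0, 0, 0]],
    [0, [0, 0, 0.0155], [0, 0, 0]],
    [0, [0, 0, 0.0155], [0, 0, 0]],
    [0, [0, 0, 0.0155], [0, 0, 0]],
    [0, [0, 0, 0.0155], [0, 0, 0]],
    [0, [0, 0, 0.0155], [0, 0, 0]],
    [0, [0, 0, 0.0155], [0, 0, 0]],
    [0, [0, 0, 0.003], [0, 0, 0]],
    [0, [0, 0, 0], [0, 0, 0]],
    [0, [0, 0, 0], [0, 0, 0]],
  ],
)

```text
time: 19.18
eef_pos: [0.4774, 0.1494, 0.0984]
tcp_rot: [0.139, 0.99, 0.0, 0.0]
contact_force: [0.8, 0.1, 0.7]
opening: 0.002
finger_force: 0.0
```

Request:
move_arm(
  moves=[
    [0, [0, 0, 0.002], [0, 0, 0]],
    [0, [0, 0, 0.002], [0, 0, 0]],
    [0, [0, 0, 0.002], [0, 0, 0]],
    [0, [0, 0, 0.002], [0, 0, 0]],
    [0, [0, 0, 0.001], [0, 0, 0]],
    [0, [0, 0, 0.001], [0, 0, 0]],
    [0, [0, 0, 0], [0, 0, 0]],
    [0, [0, 0, 0], [0, 0, 0]],
    [0, [0, 0, 0], [0, 0, 0]],
    [0, [0, 0, 0], [0, 0, 0]],
  ],
)

```text
time: 20.02
eef_pos: [0.4773, 0.1497, 0.0883]
tcp_rot: [0.139, 0.99, 0.0, 0.001]
contact_force: [1.3, 0.1, 4.1]
opening: -0.0
finger_force: 1.7
```

Request:
move_arm(
  moves=[
    [0, [0, 0, 0.001], [0, 0, 0]],
    [0, [0, 0, 0.001], [0, 0, 0]],
    [0, [0, 0, 0], [0, 0, 0]],
    [0, [0, 0, 0], [0, 0, 0]],
    [0, [0, 0, 0], [0, 0, 0]],
    [0, [0, 0, 0], [0, 0, 0]],
    [0, [0, 0, 0], [0, 0, 0]],
    [0, [0, 0, 0], [0, 0, 0]],
    [0, [0, 0, 0], [0, 0, 0]],
    [0, [0, 0, 0], [0, 0, 0]],
  ],
)

```text
time: 20.85
eef_pos: [0.4773, 0.1496, 0.0861]
tcp_rot: [0.139, 0.99, 0.0, 0.001]
contact_force: [4.0, 0.1, 4.3]
opening: -0.001
finger_force: 2.4
```

Request:
move_arm(
  moves=[
    [0, [0, 0, 0.001], [0, 0, 0]],
    [0, [0, 0, 0.0005], [0, 0, 0]],
    [0, [0, 0, 0], [0, 0, 0]],
    [0, [0, 0, 0], [0, 0, 0]],
    [0, [0, 0, 0], [0, 0, 0]],
    [0, [0, 0, 0], [0, 0, 0]],
    [0, [0, 0, 0], [0, 0, 0]],
    [0, [0, 0, 0], [0, 0, 0]],
    [0, [0, 0, 0], [0, 0, 0]],
    [0, [0, 0, 0], [0, 0, 0]],
  ],
)

```text
time: 21.68
eef_pos: [0.4774, 0.1497, 0.0859]
tcp_rot: [0.139, 0.99, 0.0, 0.0]
contact_force: [-0.4, 0.0, 11.0]
opening: 0.004
finger_force: 6.0
```

```bash
python3 look.py w13.png|head -1; python3 -c "
from h import *
s=get_state();print(s['wrist_torque'],s['contact_force'],s['eef_pos'])
im=cv2.imread('pics/w13.png');cv2.imwrite('pics/c13.png',cv2.resize(im[150:290,220:420],(800,560),interpolation=cv2.INTER_CUBIC))"
```

```text
21.6833 [0.4774 0.1497 0.0859] yaw 2.863 F [-0.38  0.02 11.  ] D in tool [-0.0101  0.1161  0.002 ]
[-0.05196379  0.02184771 -0.03628934] [-0.81194711  0.49097319 11.4341946 ] [0.4773604  0.1496817  0.08592757]
```

View pics/c13.png

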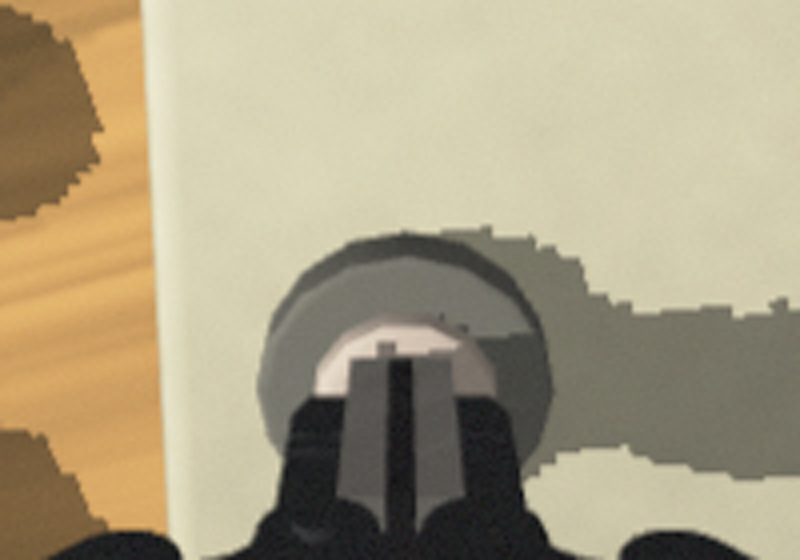

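The finger is on the button. At 11 N it no longer gives (z 0.0859), so it is fully down. Releasing and retreating.

Request:
move_arm(
  moves=[
    [0, [0, 0, -0.004], [0, 0, 0]],
    [0, [0, 0, -0.004], [0, 0, 0]],
    [0, [0, 0, -0.01], [0, 0, 0]],
    [0, [0, 0, -0.02], [0, 0, 0]],
    [0, [0, 0, -0.03], [0, 0, 0]],
    [0, [0, 0, -0.03], [0, 0, 0]],
    [0, [0, 0, -0.0109], [0, 0, 0]],
    [0, [0, 0, 0], [0, 0, 0]],
    [0, [0, 0, 0], [0, 0, 0]],
    [0, [0, 0, 0], [0, 0, 0]],
  ],
)

```text
time: 22.57
eef_pos: [0.475, 0.1494, 0.1907]
tcp_rot: [0.139, 0.99, -0.001, -0.002]
contact_force: [-0.6, 0.0, -0.7]
opening: 0.001
finger_force: 0.0
```

```bash
python3 look.py w14.png
python3 - <<'E'
from h import *
# dial unchanged since w12: compare the peg blob in the top view? use both button and peg blobs from here
print(get_state()["contact_force"].round(2)); sign_off()
E
```

```text
22.5667 [0.475  0.1494 0.1907] yaw 2.863 F [-0.61  0.04 -0.66] D in tool [-0.0128  0.1172  0.1064]
[(np.int32(233), np.float64(0.0361), 'theta 1.968', array([461., 177.]))]
btn in tool [-0.00172535  0.00060938  0.10166253]
[-0.11  0.07 -0.72]
the job is handed in; nothing more can be done
```

The dial was pushed exactly four clicks to its fourth stop (measured about 2.08 rad). The button was then pressed until it stopped giving at 11 N and released. The job was handed in at about 22.6 s with the arm clear of everything; I did not measure the button's return to its up position.

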